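# Clamp a bare speaker cabinet in the glue press

### The arm

A 7-joint arm with a two-finger parallel gripper is mounted at the origin on the work surface. World frame = base frame: x ahead of the robot, y to its left, z up, the work surface at z = 0. Lengths are in m, angles in rad, forces in N, time in s.
With the tool pointing down it reaches from about 0.425 to 0.95 m from the base axis. Payload 4.7 kg.
Tool frame: the origin (TCP) lies where the fingers leave the gripper's body, on its centre line; the fingertips stand 70 mm ahead of it and the grasp point (between the pads) lies 51 mm ahead of it; z points along the fingers, x is the direction in which the jaws open and shut, and the axes are right-handed (so a half turn about z gives the same grasp; the last joint's range is limited). The gripper opens to 87 mm and grips with 3 to 60 N. Pads are 19 mm wide; open, the fingers measure 117 mm over their backs; the gripper's body (75 mm by 190 mm) begins 51 mm behind the grasp point.
Start: joints at [1.154, 0.469, -0.049, 1.532, 0.024, 1.141, -0.082], TCP at [0.255, -0.625, 0.292] pointing down, gripper open.
Joint ranges: [-2.59, 2.59], [-0.33, 1.99], [-1.39, 1.29], [0.1, 2.45], [-1.04, 4.18], [0.21, 1.99], [-2.66, 2.66]. Speed limits (rad/s): [2.57, 2.57, 3.14, 3.14, 3.14, 3.14, 3.14].

### API

Orientations are given as a 3x3 rotation matrix whose columns are the frame's x, y, z axes.
In Python, from cell import get_obs, cams, job gives the robot as it stands.
- The arm moves only by the tool carry_out, never from a script. Its argument "deltas" is a list of rows, each a list of 7 numbers: the turn, a rotation vector about the tool's x, y, z in degrees, then the shift along the tool's x, y, z in cm, then the finger opening in cm, from 0 to 8.7. In form: [[rx, ry, rz, tx, ty, tz, jaw], ...]. A call has exactly 5 rows; each row is the pose to reach, as a shift and turn from the pose commanded when the call began, along the tool's axes at that moment; what a row does not reach only later rows make up. A row lasts 1/12 s, in which the tool goes at most 41.7 mm and 7.16 degrees, less where a joint would pass 70% of its speed; a pose out of reach is approached as far as the arm can. A call with a gripper value outside its range is refused whole. The fingers move at their own pace and stop on an object; the grip force is fixed at half the most. Time passes only in rows, so rows that repeat a pose let the fingers close, or fill a call up. It gives the time, the measured TCP pose, the force and the opening at its end, in the units of the state.
- get_obs(): the state, without advancing time (a new reading comes with each control period).
- cams.snapshot(name): name is "scene" or "top" or "wrist"; returns the picture (400x640x3 uint8, red, green, blue); there is no depth.
- cams.calibration(name): a dict with "fx", "fy", "cx", "cy" (pixels), "dist_coeffs" ([k1, k2, p1, p2, k3] as OpenCV has them; the pictures are not rectified), "R" (3x3) and "t" (3): a world point X has camera coordinates R X + t. Camera axes: x right, y down, z forward; pixel columns grow to the right and rows downward; lengths in m; the calibration is good to about 2 mm. A picture is of the moment at which its call begins: read the wrist's pose just before it. calibration takes no time and is no camera call; for the wrist camera it gives the pose at the moment of the call.
- job.job_done(): hands the job in, once; it reports no verdict.
The state is a dict: "time_s": time; "joint_pos": joint angles; "qvel": joint speeds; "joint_efforts": joint torques, N m; "position": TCP position; "orientation": TCP orientation; "wrist_force": force on the tool from outside, world axes, zero at the start; "moment": the same for the moment, N m; "grip_width": finger opening in m.
Only numpy, scipy, OpenCV 4.12 (cv2) and the standard library are available. Lean on these libraries where they do the work, as an engineer would, in place of code of your own. Each camera call takes 0.05 s, during which the arm holds its last target.

### The job

Set the bare wooden speaker cabinet, cut-outs up, on the glue press's bed, lengthwise between the fixed stop and the open sliding jaw, and let go of it. Then wind the handwheel clockwise until the jaw has closed on the cabinet and the push needed at the crank knob has risen from about 9 N running free to a firm 14 N or so, and leave it set there without forcing it further. Leave everything else on the bench where it stands.

Things in the scene. Friction and masses are not known exactly. Their poses are not given: they have to be found in the camera images.
- press: Glue press: low steel bench fixture with grey blocks, fixed to the table, 370 mm long, 110 mm wide; clamps along its own y. Origin on the table under the middle of its bed. Bed: flat, 84 mm wide, open at the sides, top 25 mm above the table. Fixed stop at the -y end; gearbox at the +y end (y 135 to 245 mm, 85 mm high) with the handwheel on top.
- fixed_stop (a point): Middle of the fixed stop block's face, 55 mm above the table, at the press's y = -81 mm; block 85 mm high. In front of it a dark wooden facing, 74 mm wide, top 83 mm above the table, is adjusted from job to job: its working face lies anywhere from 11 to 17 mm ahead of this point (press's y = -70 to -64 mm).
- jaw: Sliding jaw: steel block 22 mm thick and, ahead of it on stiff springs, a dark wooden pad 74 mm wide, top 83 mm above the table. Origin under the middle of the steel block, 27 mm above the table; axes as the press. The pad's working face looks to the press's -y and, unloaded, lies 33 mm ahead of the origin, at press y = 64 mm - 5 mm per rad of the wheel.
- wheel (a joint): Handwheel angle, rad; grows clockwise seen from above, moving the jaw 5 mm per rad towards the stop. Starts at 0 to 1.2, range to 9; stays where left. Running free it takes about 9 N along the circle at the knob; once the cabinet is nipped this rises by 8 to 10 N per rad. Read just after a forward step, the push kept on, it shows about 5 N free and 13 N where 14 N turns it.
- wheel_axis (a point): Point on the handwheel's vertical axis, 132 mm above the table, level with the middle of the crank knob. Wheel: black rim of radius 55 mm (to its middle), 12 mm thick, rim top 109 mm above the table, three steel spokes.
- crank_knob (a point): Middle of the crank knob: upright black cylinder, 22 mm in diameter and 42 mm tall (111 to 153 mm above the table), standing on the rim 55 mm from the wheel's axis. It spins freely on its own pin, so a gripper holding it need not turn as the wheel is wound.
- cabinet: Bare pale-wood loudspeaker cabinet lying on its back, a block 62 mm wide (own x), 110 mm long (own y), 75 mm tall (own z); 0.35 to 0.6 kg. Two round dark cut-outs in its top. Origin at the middle of its underside. Either end may face the stop.
- tube_a: Bystander: black port tube standing upright, 52 mm in diameter, 110 mm tall; origin under its middle.
- tube_b: Bystander: second such tube.
- driver: Bystander: loudspeaker driver, 100 mm across, 52 mm tall; origin under its middle.
- tape: Bystander: roll of paper tape lying flat, 90 mm across, 24 mm tall; origin under its middle.
- glue: Bystander: white glue bottle, 50 mm in diameter, 130 mm tall; origin under its middle.
- driver_tool: Bystander: black-handled screwdriver lying on the bench; origin under its middle.
- rubbing_block: Bystander: cork block 100 x 60 x 30 mm; origin under its middle.
Not all that is in view belongs to the job. Several things look just like the cabinet: the one meant starts farthest to the robot's right.

How it is judged:
On the way:
1. the cabinet lies flat on the press bed between the stop and the open jaw, let go, not yet clamped (x of cabinet in the frame of press between -0.014 and 0.014 m and y of cabinet in the frame of press between -0.02 and 0.02 m and z of cabinet in the frame of press between 0.02 and 0.03 m and angle between the y axis of cabinet and the y axis of press, either way round below 0.1 rad and angle between cabinet's own z axis and vertical below 0.06 rad and contact force between the fingers and cabinet below 0.1 N and linear speed of cabinet below 0.02 m/s and contact force between jaw and cabinet below 10 N), for 0.2 s.
At the end, for the whole second after the job is handed in: The cabinet lies flat on the bed between pad and stop (within 14 mm of the bed's centre line, within 0.1 rad of the press's axis, upright), and the pad presses on it with 40 to 95 N (12.5 to 17.5 N at the crank knob while winding), the wheel at rest (x of cabinet in the frame of press between -0.014 and 0.014 m and y of cabinet in the frame of press between -0.02 and 0.02 m and z of cabinet in the frame of press between 0.02 and 0.03 m and angle between the y axis of cabinet and the y axis of press, either way round below 0.1 rad and angle between cabinet's own z axis and vertical below 0.06 rad and contact force between jaw and cabinet between 40 and 95 N and velocity of joint wheel between -0.05 and 0.05 rad/s); the robot touches nothing.
It fails at once if the press is over-tightened: the jaw presses on the cabinet with more than 125 N (20 N at the knob) (contact force between jaw and cabinet above 125 N).
It fails at once if a bystander is pushed more than 40 mm from its place (distance of any of tube_a, tube_b, driver, tape, glue, driver_tool, rubbing_block from where it was at the start of the episode above 0.04 m).
It also fails if it takes over 61 s, if anything falls off the work surface, if the arm or the gripper's body presses on something with over 40 N, if the wrist force passes 120 N, or if a joint passes its speed limit or range.

## Working session

There is one attempt and no reset: what is moved stays moved. The work goes in short steps, Python scripts to look and compute and a tool call to move; the robot and the scene stay as the last step left them, time stands still between calls to the robot, and variables do not carry over. Pictures are saved under pics/ and viewed, and the job is handed in when it is done.

Besides the shell and the picture viewer there is one more tool, called after ">>>" as name(argument=value, ...) on one line, values as JSON. carry_out: Moves the arm, as the interface text tells. Its arguments: {"type":"object","properties":{"deltas":{"type":"array"}},"required":["deltas"]}

```bash
ls; mkdir -p pics
python3 - <<'E'
from cell import get_obs,cams
import cv2,numpy as np
np.set_printoptions(precision=4,suppress=True)
print(get_obs())
for n in ['scene','top','wrist']:
    im=cams.snapshot(n); cv2.imwrite(f'pics/{n}0.png',im[:,:,::-1]); c=cams.calibration(n); print(n,c)
E
```

```text
pics
{'time_s': 0.0, 'joint_pos': array([ 1.1541,  0.4695, -0.0486,  1.5337,  0.0241,  1.141 , -0.0823]), 'qvel': array([-0.0016, -0.0003,  0.0024, -0.0012, -0.0004, -0.0002, -0.0019]), 'joint_efforts': array([  0.0002, -50.7967,  -0.0804, -23.6154,  -0.0613,   0.038 ,
         0.0002]), 'position': array([ 0.2551, -0.6244,  0.2912]), 'orientation': array([[ 0.3782, -0.9257, -0.0008],
       [-0.9257, -0.3782,  0.0018],
       [-0.002 ,  0.0001, -1.    ]]), 'wrist_force': array([0.0047, 0.0806, 0.6106]), 'moment': array([ 0.003 , -0.0019,  0.0361]), 'grip_width': 0.08681882771588308}
scene {'fx': 437.56344730281546, 'fy': 437.56344730281546, 'cx': 326.2806087896208, 'cy': 195.07358765232274, 'dist_coeffs': array([-0.0209,  0.    ,  0.    ,  0.    ,  0.    ]), 'R': array([[ 0.3887,  0.9213,  0.0121],
       [ 0.5761, -0.2328, -0.7835],
       [-0.719 ,  0.3115, -0.6212]]), 't': array([-0.2012, -0.2627,  1.9219])}
top {'fx': 404.26414468770474, 'fy': 404.26414468770474, 'cx': 317.55222594247584, 'cy': 200.06764966135574, 'dist_coeffs': array([0.0189, 0.    , 0.    , 0.    , 0.    ]), 'R': array([[-0.0299, -0.9995,  0.0056],
       [-0.9756,  0.028 , -0.2177],
       [ 0.2174, -0.012 , -0.976 ]]), 't': array([0.0055, 0.5479, 1.2289])}
wrist {'fx': 324.60160238039083, 'fy': 324.60160238039083, 'cx': 318.2466483050672, 'cy': 194.7027802442371, 'dist_coeffs': array([-0.0315,  0.    ,  0.    ,  0.    ,  0.    ]), 'R': array([[ 0.3791, -0.9254, -0.0006],
       [-0.8853, -0.3628,  0.2909],
       [-0.2694, -0.1098, -0.9567]]), 't': array([-0.6747, -0.0356,  0.3912])}
```

View pics/scene0.png

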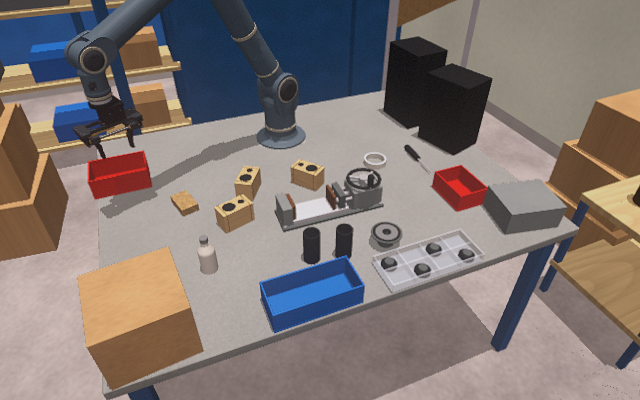

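View pics/top0.png

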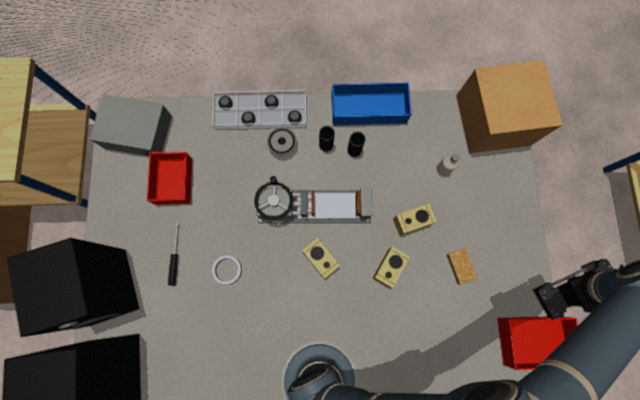

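View pics/wrist0.png

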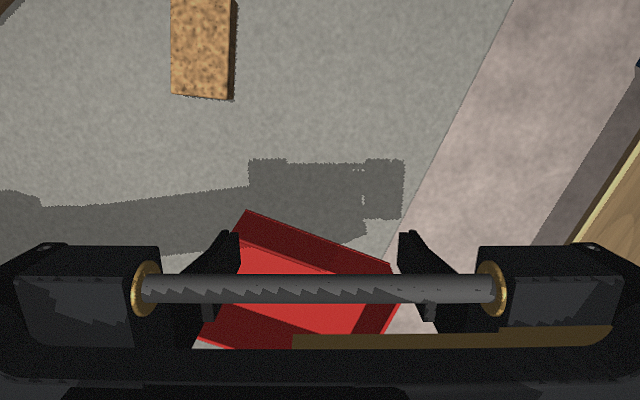

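Three lookalikes in the top picture: (321,258), (392,266) and (416,219). Image right is the robot's right (−y), so (416,219) should be the one meant. I'll confirm it enlarged.

```bash
cat > h.py <<'E'
from cell import get_obs,cams
import cv2,numpy as np
np.set_printoptions(precision=4,suppress=True)
def px2w(cal,uv,z):
    K=np.array([[cal['fx'],0,cal['cx']],[0,cal['fy'],cal['cy']],[0,0,1]])
    p=cv2.undistortPoints(np.array(uv,float).reshape(-1,1,2),K,np.array(cal['dist_coeffs'])).reshape(-1,2)
    d=np.c_[p,np.ones(len(p))]@np.array(cal['R']); o=-np.array(cal['R']).T@np.array(cal['t'])
    return o+d*((z-o[2])/d[:,2])[:,None]
def w2px(cal,X):
    K=np.array([[cal['fx'],0,cal['cx']],[0,cal['fy'],cal['cy']],[0,0,1]])
    r,_=cv2.Rodrigues(np.array(cal['R']))
    return cv2.projectPoints(np.array(X,float).reshape(-1,1,3),r,np.array(cal['t']),K,np.array(cal['dist_coeffs']))[0].reshape(-1,2)
def crop(im,x0,y0,x1,y1,s,fn):
    c=cv2.resize(im[y0:y1,x0:x1],None,fx=s,fy=s,interpolation=cv2.INTER_CUBIC); cv2.imwrite(fn,c)
E
python3 - <<'E'
from h import *
im=cv2.imread('pics/top0.png'); crop(im,245,165,445,295,4,'pics/topc.png')
im=cv2.imread('pics/scene0.png'); crop(im,205,150,395,240,4,'pics/scenec.png')
c=cams.calibration('top'); print(px2w(c,[[321,258],[392,266],[416,219]],.075))
E
```

```text
[[ 0.3631 -0.0155  0.075 ]
 [ 0.3327 -0.2305  0.075 ]
 [ 0.4752 -0.3156  0.075 ]]
```

View pics/topc.png

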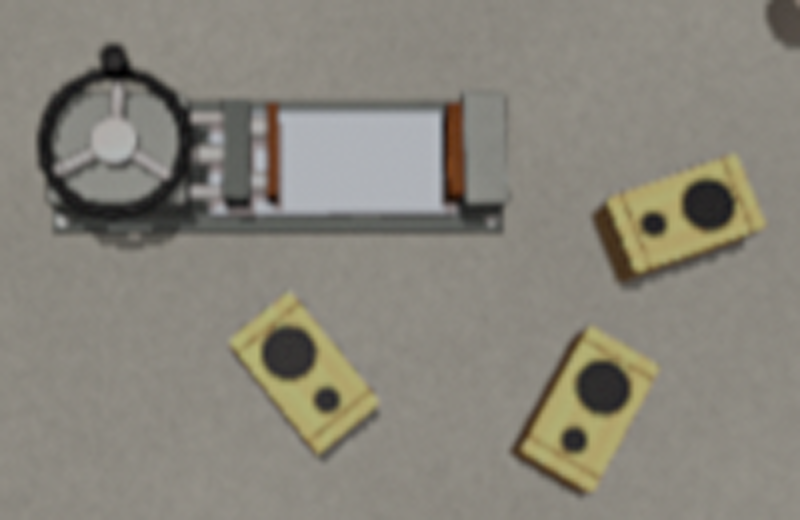

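View pics/scenec.png

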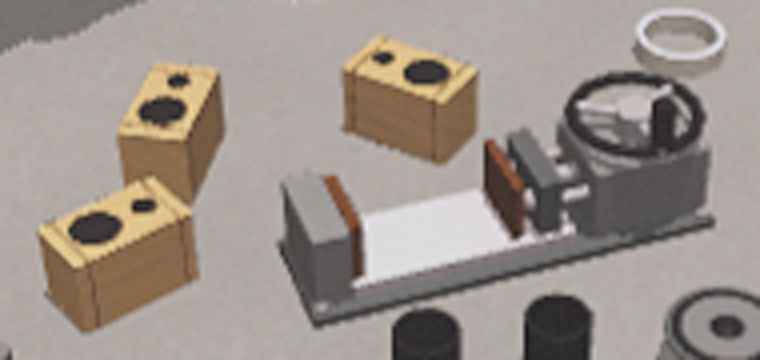

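The cabinet at top crop (685,218), top-image (416,219), is confirmed: a pale block with two cut-outs, y ≈ −0.32, farthest right. Next: poses from corner pixels.

Run:
```python
from h import *
c=cams.calibration('top')
f=lambda P:np.array(P)/4+[245,165]-.375
cab=px2w(c,f([(606,200),(738,155),(765,226),(632,276)]),.075)
print('cab',cab,cab.mean(0)); e=cab[[0,3]].mean(0)-cab[[1,2]].mean(0); print('len',np.linalg.norm(e),np.degrees(np.arctan2(e[1],e[0])))
e=cab[[0,1]].mean(0)-cab[[2,3]].mean(0); print('wid',np.linalg.norm(e),np.degrees(np.arctan2(e[1],e[0])))
print('stop top',px2w(c,f([(464,92),(506,92),(506,206),(464,206)]),.085))
print('facing',px2w(c,f([(446,103),(446,202)]),.083)); print('pad',px2w(c,f([(278,103),(278,204)]),.083))
print('hub',px2w(c,f([(114,141)]),.115),'knob',px2w(c,f([(113,55)]),.153))
print('base',px2w(c,f([(53,233),(503,233)]),.0))
s=cams.calibration('scene'); g=lambda P:np.array(P)/4+[205,150]-.375
print('S cab',px2w(s,g([(40,230),(155,176),(193,210),(85,264)]),.075).mean(0))
print('S hub',px2w(s,g([(630,106)]),.115),'knob',px2w(s,g([(663,95)]),.153))
print('S stoptop',px2w(s,g([(285,180),(328,178),(357,238),(310,243)]),.085))
```

```text
cab [[ 0.4909 -0.2547  0.075 ]
 [ 0.5238 -0.361   0.075 ]
 [ 0.4668 -0.3769  0.075 ]
 [ 0.4306 -0.2704  0.075 ]] [ 0.478  -0.3157  0.075 ]
len 0.11187618328598584 107.99378613266688
wid 0.06074122721869309 15.10141690824164
stop top [[ 0.5786 -0.1471  0.085 ]
 [ 0.5776 -0.1801  0.085 ]
 [ 0.4866 -0.1748  0.085 ]
 [ 0.4875 -0.1422  0.085 ]]
facing [[ 0.5706 -0.1327  0.083 ]
 [ 0.4914 -0.1286  0.083 ]]
pad [[ 0.5743 -0.0004  0.083 ]
 [ 0.4936  0.0018  0.083 ]]
hub [[0.5401 0.1255 0.115 ]] knob [[0.5974 0.122  0.153 ]]
base [[ 0.4899  0.1876  0.    ]
 [ 0.4791 -0.1833  0.    ]]
S cab [ 0.4846 -0.3132  0.075 ]
S hub [[0.548  0.1185 0.115 ]] knob [[0.5904 0.1249 0.153 ]]
S stoptop [[ 0.4982 -0.1751  0.085 ]
 [ 0.5091 -0.1411  0.085 ]
 [ 0.5911 -0.1446  0.085 ]
 [ 0.5829 -0.1813  0.085 ]]
```

```bash
cat >> h.py <<'E'
from scipy.spatial.transform import Rotation as Ro
def delta(pos,yaw):
    o=get_obs(); R=o['orientation']; a=np.radians(yaw)
    T=np.array([[np.cos(a),np.sin(a),0],[np.sin(a),-np.cos(a),0],[0,0,-1]])
    rv=np.degrees(Ro.from_matrix(R.T@T).as_rotvec()); sh=100*R.T@(np.array(pos)-o['position'])
    print('t',round(o['time_s'],2),'pos',o['position'],'yaw',round(np.degrees(np.arctan2(R[1,0],R[0,0])),2),'F',o['wrist_force'],'w',round(o['grip_width'],4))
    print('rot',np.round(rv,2),'shift',np.round(sh,2))
E
python3 -c "
from h import *
delta([.478,-.316,.25],17)"
```

```text
t 0.15 pos [ 0.2552 -0.6245  0.2914] yaw -67.78 F [ 0.0337 -0.3779 -0.1531] w 0.0869
rot [ -0.06   0.07 -84.78] shift [-20.13 -32.3    4.17]
```

>>> carry_out(deltas=[[0,0,-85,-20.1,-32.3,4.2,8.7],[0,0,-85,-20.1,-32.3,4.2,8.7],[0,0,-85,-20.1,-32.3,4.2,8.7],[0,0,-85,-20.1,-32.3,4.2,8.7],[0,0,-85,-20.1,-32.3,4.2,8.7]])

```text
time_s: 0.57
position: [0.3773, -0.4553, 0.2691]
orientation: [[0.851, -0.524, -0.0], [-0.524, -0.851, 0.0], [-0.0, 0.0, -1.0]]
wrist_force: [0.9, -0.1, -0.7]
grip_width: 0.0868
```

```bash
python3 -c "
from h import *
delta([.478,-.316,.25],17)"
```

```text
t 0.57 pos [ 0.3773 -0.4553  0.2691] yaw -31.63 F [ 0.874  -0.0937 -0.7448] w 0.0868
rot [ -0.     0.01 -48.63] shift [  1.27 -17.14   1.91]
```

>>> carry_out(deltas=[[0,0,-48.6,1.3,-17.1,1.9,8.7],[0,0,-48.6,1.3,-17.1,1.9,8.7],[0,0,-48.6,1.3,-17.1,1.9,8.7],[0,0,-48.6,1.3,-17.1,1.9,8.7],[0,0,-48.6,1.3,-17.1,1.9,8.7]])

```text
time_s: 0.98
position: [0.4829, -0.3102, 0.2501]
orientation: [[0.996, 0.085, 0.002], [0.085, -0.996, 0.005], [0.003, -0.005, -1.0]]
wrist_force: [0.5, 0.5, -0.7]
grip_width: 0.087
```

```bash
python3 -c "
from h import *
delta([.478,-.316,.25],17)"
```

```text
t 0.98 pos [ 0.4829 -0.3102  0.2501] yaw 4.87 F [ 0.5245  0.5069 -0.6803] w 0.087
rot [ -0.25  -0.19 -12.13] shift [-0.53  0.53  0.01]
```

>>> carry_out(deltas=[[0,0,-12,-0.2,0.2,0,8.7],[0,0,-12,-0.2,0.2,0,8.7],[0,0,-12,-0.2,0.2,0,8.7],[0,0,-12,-0.2,0.2,0,8.7],[0,0,-12,-0.2,0.2,0,8.7]])

```text
time_s: 1.4
position: [0.4762, -0.3213, 0.2503]
orientation: [[0.963, 0.271, -0.0], [0.271, -0.963, 0.0], [-0.0, -0.0, -1.0]]
wrist_force: [0.3, -0.2, -0.3]
grip_width: 0.0873
```

Run:
```python
from h import *
delta([.478,-.316,.25],17)
c=cams.calibration('wrist'); im=cams.snapshot('wrist'); 
import pickle; pickle.dump(c,open('w1.pkl','wb')); cv2.imwrite('pics/w1.png',im[:,:,::-1])
R,t=np.array(c['R']),np.array(c['t']);print(c)
```

```text
t 1.4 pos [ 0.4762 -0.3213  0.2503] yaw 15.7 F [ 0.3035 -0.2366 -0.3088] w 0.0873
rot [-0.01  0.01 -1.3 ] shift [ 0.32 -0.46  0.03]
{'fx': 324.60160238039083, 'fy': 324.60160238039083, 'cx': 318.2466483050672, 'cy': 194.7027802442371, 'dist_coeffs': array([-0.0315,  0.    ,  0.    ,  0.    ,  0.    ]), 'R': array([[ 0.9624,  0.2715, -0.0004],
       [ 0.2599, -0.9207,  0.2913],
       [ 0.0787, -0.2805, -0.9566]]), 't': array([-0.3714, -0.443 ,  0.224 ])}
```

View pics/w1.png

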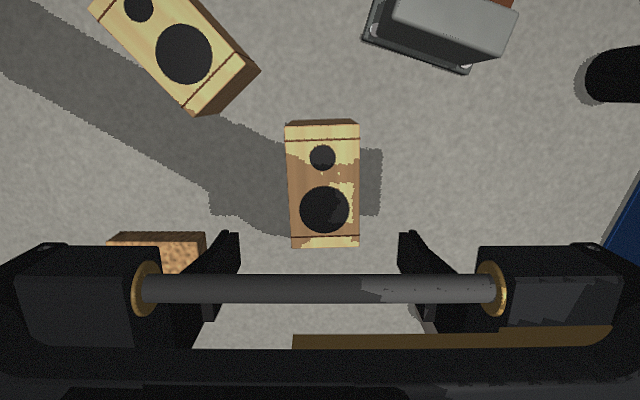

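Cabinet top corners in the wrist picture: about (285,124), (359,124), (360,247), (291,248). Nearly aligned with the gripper.

Run:
```python
from h import *
import pickle; c=pickle.load(open('w1.pkl','rb'))
im=cv2.imread('pics/w1.png'); crop(im,270,110,380,255,4,'pics/w1c.png')
P=px2w(c,[(285,124),(359,124),(360,247),(291,248)],.075); print(P,P.mean(0))
m=P[[0,1]].mean(0)-P[[3,2]].mean(0); print(np.linalg.norm(m),np.degrees(np.arctan2(m[1],m[0])))
m=P[[1,2]].mean(0)-P[[0,3]].mean(0); print(np.linalg.norm(m),np.degrees(np.arctan2(m[1],m[0])))
delta([.478,-.316,.25],17)
```

```text
[[ 0.4348 -0.2724  0.075 ]
 [ 0.4925 -0.2561  0.075 ]
 [ 0.5271 -0.3603  0.075 ]
 [ 0.4669 -0.3783  0.075 ]] [ 0.4803 -0.3168  0.075 ]
0.11023258381542353 107.5948709919738
0.0614063598741429 16.226268326488725
t 1.45 pos [ 0.4762 -0.3213  0.2503] yaw 15.72 F [ 0.0457  0.2003 -0.1957] w 0.0868
rot [-0.    0.01 -1.28] shift [ 0.32 -0.46  0.03]
```

View pics/w1c.png

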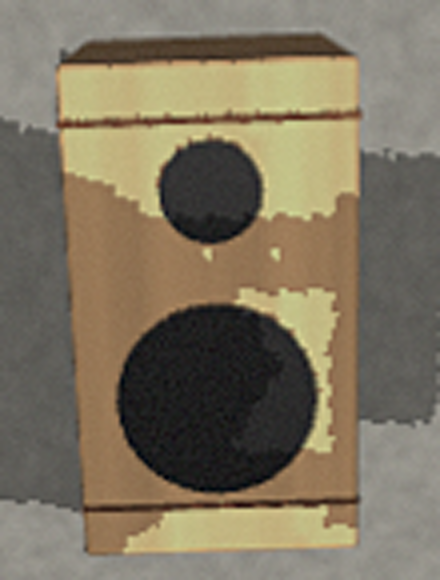

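Run:
```python
from h import *
delta([.4803,-.3168,.101],17)
```

```text
t 1.45 pos [ 0.4762 -0.3213  0.2503] yaw 15.72 F [ 0.0457  0.2003 -0.1957] w 0.0868
rot [-0.    0.01 -1.28] shift [ 0.52 -0.32 14.93]
```

>>> carry_out(deltas=[[0,0,-1.3,0.5,-0.3,2,8.7],[0,0,-1.3,0.5,-0.3,5.5,8.7],[0,0,-1.3,0.5,-0.3,9,8.7],[0,0,-1.3,0.5,-0.3,12.5,8.7],[0,0,-1.3,0.5,-0.3,14.9,8.7]])

```text
time_s: 1.87
position: [0.4791, -0.3164, 0.0986]
orientation: [[0.956, 0.293, -0.003], [0.293, -0.956, 0.001], [-0.002, -0.002, -1.0]]
wrist_force: [-0.6, 0.3, -0.4]
grip_width: 0.0868
```

>>> carry_out(deltas=[[0,0,0,0,0,0,8.7],[0,0,0,0,0,0,5.5],[0,0,0,0,0,0,5.5],[0,0,0,0,0,0,5.5],[0,0,0,0,0,0,5.5]])

```text
time_s: 2.28
position: [0.4814, -0.3174, 0.1034]
orientation: [[0.956, 0.294, 0.003], [0.294, -0.956, -0.002], [0.002, 0.003, -1.0]]
wrist_force: [-0.2, 0.1, -0.4]
grip_width: 0.0679
```

Run:
```python
from h import *
delta([.4803,-.3168,.3],17)
```

```text
t 2.28 pos [ 0.4814 -0.3174  0.1034] yaw 17.12 F [-0.2089  0.078  -0.3838] w 0.0679
rot [ 0.17 -0.14  0.12] shift [ -0.04  -0.03 -19.66]
```

>>> carry_out(deltas=[[0,0,0,0,0,0,5],[0,0,0,0,0,0,5],[0,0,0,0,0,0,5],[0,0,0,0,0,0,5],[0,0,0,0,0,0,5]])

```text
time_s: 2.7
position: [0.4801, -0.3178, 0.103]
orientation: [[0.956, 0.294, -0.0], [0.294, -0.956, -0.002], [-0.001, 0.002, -1.0]]
wrist_force: [-3.7, -1.0, 6.6]
grip_width: 0.062
```

>>> carry_out(deltas=[[0,0,0,0,0,-1,5],[0,0,0,0,0,-3,5],[0,0,0,0,0,-6,5],[0,0,0,0,0,-9,5],[0,0,0,0,0,-10,5]])

```text
time_s: 3.12
position: [0.4823, -0.3172, 0.2059]
orientation: [[0.956, 0.295, 0.007], [0.295, -0.956, -0.004], [0.005, 0.005, -1.0]]
wrist_force: [0.7, -0.7, -3.3]
grip_width: 0.0617
```

Run:
```python
from h import *
delta([.52,-.07,.24],-2.3)
for n in ['top','scene','wrist']:
    c=cams.calibration(n); im=cams.snapshot(n); cv2.imwrite(f'pics/{n}2.png',im[:,:,::-1])
im=cv2.imread('pics/top2.png'); crop(im,245,165,445,295,4,'pics/topc2.png')
```

```text
t 3.12 pos [ 0.4823 -0.3172  0.2059] yaw 17.15 F [ 0.7218 -0.6798 -3.34  ] w 0.0617
rot [ 0.25 -0.35 19.44] shift [ 10.91 -22.49  -3.47]
```

View pics/wrist2.png

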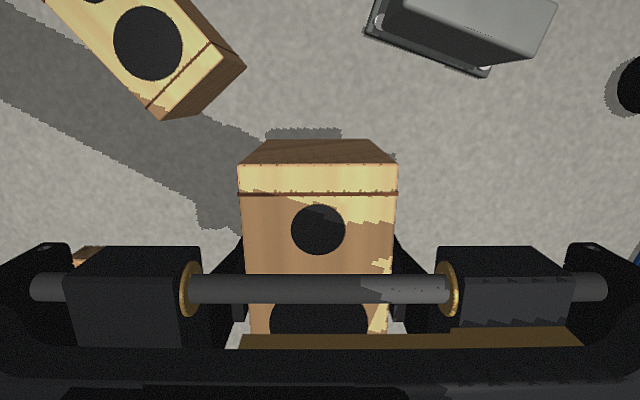

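View pics/topc2.png

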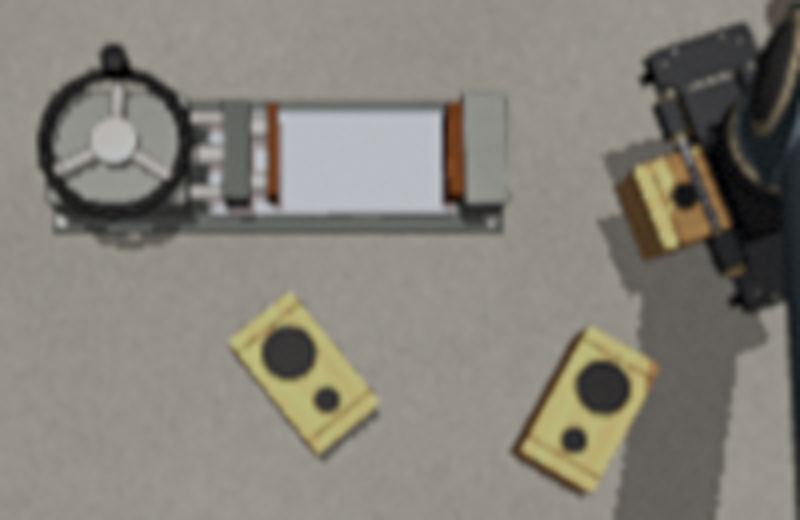

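Run:
```python
from h import *
o=get_obs(); c=cams.calibration('wrist'); print(o['position'])
P=px2w(c,[(238,164.5),(398,164.5)],o['position'][2]-.028)
print((P-o['position'])@o['orientation'])
P=px2w(c,[(239,193),(398,193)],o['position'][2]-.028)
delta([.52,-.07,.25],-2.3)
```

```text
[ 0.4802 -0.3168  0.2016]
[[-0.03   -0.0551  0.0279]
 [ 0.0307 -0.0552  0.028 ]]
t 3.27 pos [ 0.4802 -0.3168  0.2016] yaw 17.13 F [ 0.8084 -0.7829 -4.7832] w 0.0618
rot [ 0.04 -0.03 19.43] shift [ 11.08 -22.4   -4.86]
```

Run:
```python
from h import *
delta([.534,-.19,.3],-2)
```

```text
t 3.27 pos [ 0.4802 -0.3168  0.2016] yaw 17.13 F [ 0.8084 -0.7829 -4.7832] w 0.0618
rot [ 0.04 -0.03 19.13] shift [  8.88 -10.52  -9.85]
```

>>> carry_out(deltas=[[0,0,4,2,-2,-3,5],[0,0,9,4.5,-5,-6,5],[0,0,14,7,-8,-8.5,5],[0,0,19.1,8.9,-10.5,-9.9,5],[0,0,19.1,8.9,-10.5,-9.9,5]])

```text
time_s: 3.68
position: [0.5381, -0.1812, 0.3024]
orientation: [[1.0, -0.026, 0.006], [-0.026, -1.0, 0.005], [0.006, -0.005, -1.0]]
wrist_force: [1.4, 1.7, -2.6]
grip_width: 0.062
```

>>> carry_out(deltas=[[0,0,0,0,0,0,5],[0,0,0,0,0,0,5],[0,0,0,0,0,0,5],[0,0,0,0,0,0,5],[0,0,0,0,0,0,5]])

```text
time_s: 4.1
position: [0.5336, -0.1916, 0.299]
orientation: [[0.999, -0.036, -0.002], [-0.036, -0.999, 0.001], [-0.002, -0.0, -1.0]]
wrist_force: [0.4, 0.1, -3.7]
grip_width: 0.0614
```

Run:
```python
from h import *
import pickle
delta([.534,-.19,.3],-2)
c=cams.calibration('wrist'); im=cams.snapshot('wrist'); cv2.imwrite('pics/w3.png',im[:,:,::-1]); pickle.dump(c,open('w3.pkl','wb'))
```

```text
t 4.1 pos [ 0.5336 -0.1916  0.299 ] yaw -2.09 F [ 0.3888  0.117  -3.7302] w 0.0614
rot [-0.03  0.13 -0.09] shift [ 0.03 -0.16 -0.1 ]
```

View pics/w3.png

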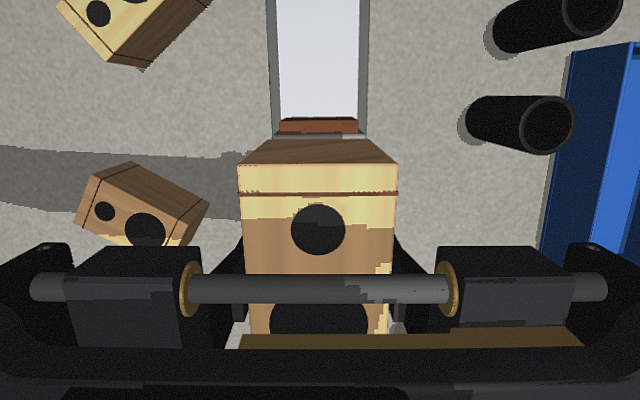

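Run:
```python
from h import *
im=cv2.imread('pics/w3.png'); crop(im,255,0,380,145,4,'pics/w3c.png')
```

```text
(no output)
```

View pics/w3c.png

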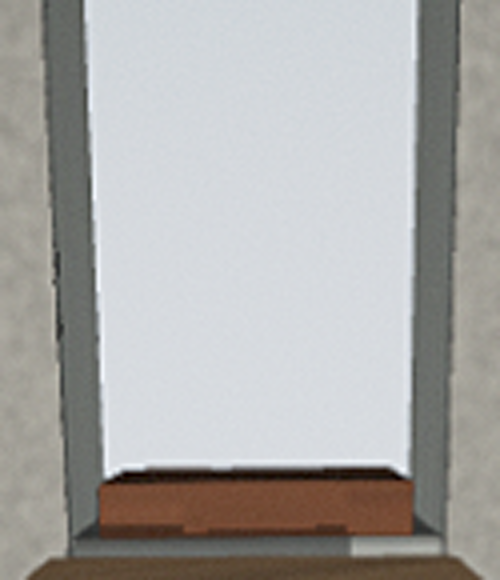

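Run:
```python
from h import *
import pickle; c=pickle.load(open('w3.pkl','rb'))
f=lambda P:np.array(P)/4+[255,0]-.375
L=px2w(c,f([(85,0),(104,455)]),.025);Rr=px2w(c,f([(417.5,0),(410.5,455)]),.025); print(L,Rr)
for A in(L,Rr): d=A[0]-A[1]; print('yaw y-axis',np.degrees(np.arctan2(d[1],d[0]))-90)
print('facing front', px2w(c,f([(99,485),(413.5,483)]),.083))
print('facing back', px2w(c,f([(99,535),(413.5,535)]),.083))
print('base out', px2w(c,f([(43,0),(68,500)]),.01),px2w(c,f([(461,0),(447,500)]),.01))
```

```text
[[ 0.4969 -0.0159  0.025 ]
 [ 0.4943 -0.1282  0.025 ]] [[ 0.5807 -0.0189  0.025 ]
 [ 0.5785 -0.1311  0.025 ]]
yaw y-axis -1.3350260781155185
yaw y-axis -1.1246716673550736
facing front [[ 0.4994 -0.1323  0.083 ]
 [ 0.5727 -0.1344  0.083 ]]
facing back [[ 0.4986 -0.1438  0.083 ]
 [ 0.5727 -0.1464  0.083 ]]
base out [[ 0.4842 -0.0115  0.01  ]
 [ 0.4812 -0.1411  0.01  ]] [[ 0.5939 -0.0155  0.01  ]
 [ 0.5907 -0.145   0.01  ]]
```

Run:
```python
from h import *
delta([.5378,-.066,.235],-1.5)
```

```text
t 4.15 pos [ 0.5338 -0.1914  0.2994] yaw -2.07 F [ 0.571   0.3285 -3.9786] w 0.0615
rot [-0.02  0.1  -0.57] shift [ -0.04 -12.54   6.44]
```

>>> carry_out(deltas=[[0,0,-0.6,0,-3,2,5],[0,0,-0.6,0,-6.5,4,5],[0,0,-0.6,0,-9.5,5.5,5],[0,0,-0.6,0,-11.7,6.4,5],[0,0,-0.6,0,-12.5,6.4,5]])

```text
time_s: 4.57
position: [0.5373, -0.0612, 0.2342]
orientation: [[1.0, -0.019, -0.004], [-0.019, -1.0, 0.003], [-0.004, -0.003, -1.0]]
wrist_force: [0.6, 1.1, -4.1]
grip_width: 0.0618
```

>>> carry_out(deltas=[[0,0,0,0,0,0,5],[0,0,0,0,0,0,5],[0,0,0,0,0,0,5],[0,0,0,0,0,0,5],[0,0,0,0,0,0,5]])

```text
time_s: 4.98
position: [0.5389, -0.067, 0.2368]
orientation: [[1.0, -0.027, 0.001], [-0.027, -1.0, -0.001], [0.001, 0.001, -1.0]]
wrist_force: [0.3, 0.0, -4.6]
grip_width: 0.0617
```

Run:
```python
from h import *
delta([.5378,-.066,.132],-1.5)
im=cams.snapshot('scene'); cv2.imwrite('pics/s4.png',im[:,:,::-1]);crop(cv2.imread('pics/s4.png'),205,80,405,240,4,'pics/s4c.png')
delta([.5378,-.066,.132],-1.5)
c=cams.calibration('wrist');im=cams.snapshot('wrist'); cv2.imwrite('pics/w4.png',im[:,:,::-1])
import pickle;pickle.dump(c,open('w4.pkl','wb'))
```

```text
t 4.98 pos [ 0.5389 -0.067   0.2368] yaw -1.52 F [ 0.2527  0.0076 -4.6393] w 0.0617
rot [ 0.04 -0.05 -0.02] shift [-0.13 -0.11 10.48]
t 5.03 pos [ 0.5389 -0.0667  0.2367] yaw -1.49 F [-0.6744  0.1756 -4.0571] w 0.0619
rot [ 0.03 -0.04  0.01] shift [-0.12 -0.07 10.47]
```

View pics/s4c.png

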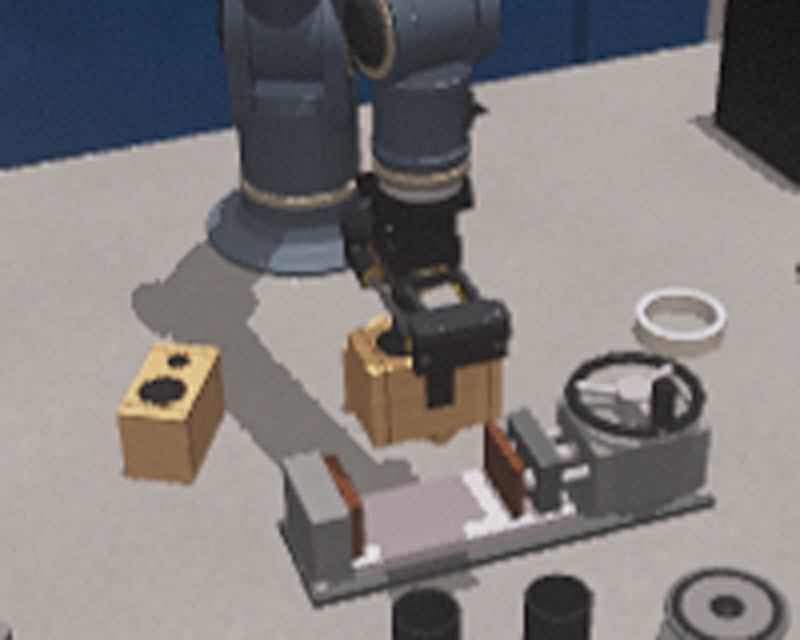

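View pics/w4.png

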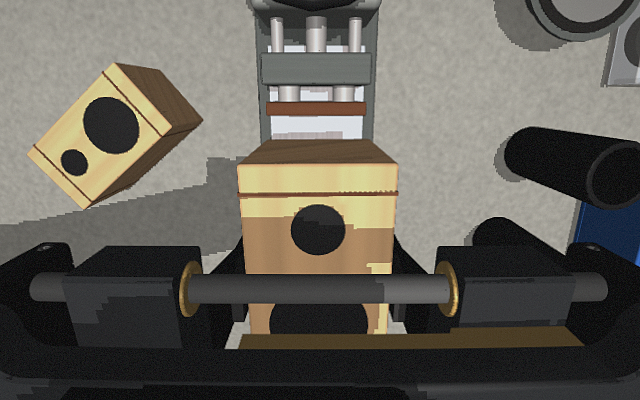

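Run:
```python
from h import *
import pickle; c=pickle.load(open('w4.pkl','rb'))
crop(cv2.imread('pics/w4.png'),240,0,400,170,4,'pics/w4c.png')
print('cam',-np.array(c['R']).T@c['t'])
print(px2w(c,[(267,102),(366,102),(267,115),(366,115),(262,53),(371,53),(262,83),(371,83)],.083))
```

```text
cam [0.5413 0.0135 0.3296]
[[ 0.5038  0.0102  0.083 ]
 [ 0.5763  0.0083  0.083 ]
 [ 0.5032  0.0009  0.083 ]
 [ 0.5765 -0.001   0.083 ]
 [ 0.5026  0.0436  0.083 ]
 [ 0.5794  0.0417  0.083 ]
 [ 0.5011  0.0235  0.083 ]
 [ 0.5798  0.0215  0.083 ]]
```

View pics/w4c.png

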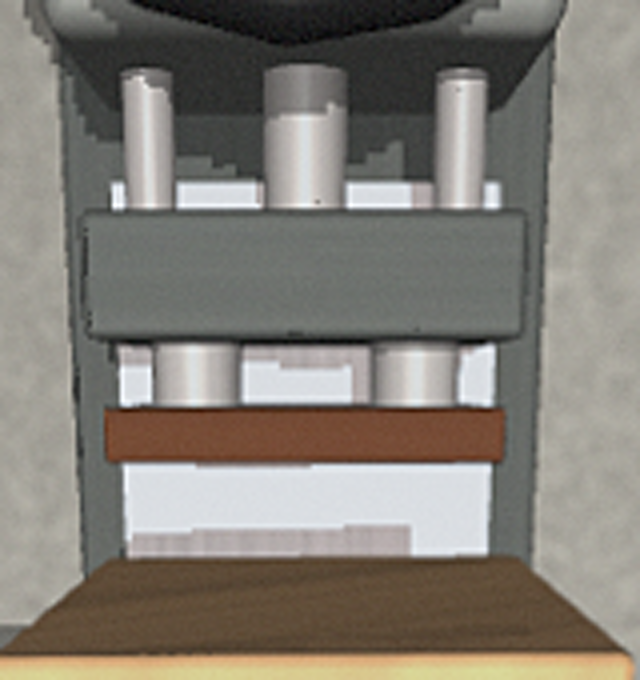

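>>> carry_out(deltas=[[0,0,0,-0.1,0,2.5,5],[0,0,0,-0.1,0,5.5,5],[0,0,0,-0.1,0,8,5],[0,0,0,-0.1,0,9.5,5],[0,0,0,-0.1,0,10,5]])

```text
time_s: 5.5
position: [0.5362, -0.0658, 0.1338]
orientation: [[1.0, -0.024, -0.005], [-0.024, -1.0, 0.0], [-0.005, -0.0, -1.0]]
wrist_force: [-0.5, 1.1, -3.8]
grip_width: 0.0621
```

>>> carry_out(deltas=[[0,0,0,0,0,0,5],[0,0,0,0,0,0,5],[0,0,0,0,0,0,5],[0,0,0,0,0,0,5],[0,0,0,0,0,0,5]])

```text
time_s: 5.92
position: [0.5384, -0.0654, 0.1375]
orientation: [[1.0, -0.024, 0.002], [-0.024, -1.0, -0.0], [0.002, 0.0, -1.0]]
wrist_force: [1.0, -0.2, -4.4]
grip_width: 0.0619
```

Run:
```python
from h import *
im=cams.snapshot('scene'); cv2.imwrite('pics/s5.png',im[:,:,::-1]);crop(cv2.imread('pics/s5.png'),255,110,405,230,5,'pics/s5c.png')
delta([.5378,-.066,.1275],-1.5)
```

```text
t 5.97 pos [ 0.5382 -0.0654  0.1373] yaw -1.37 F [-0.25    0.742  -3.6147] w 0.0617
rot [ 0.02 -0.1   0.13] shift [-0.04  0.06  0.98]
```

View pics/s5c.png

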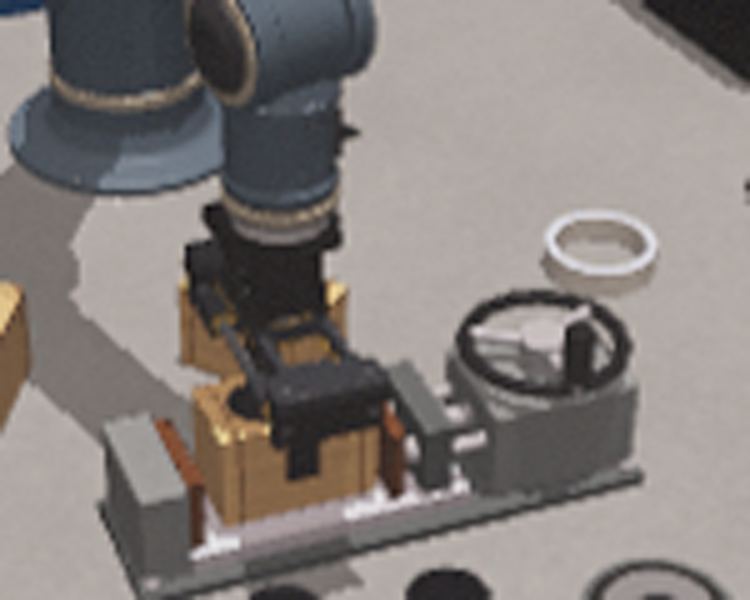

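The cabinet hangs inside the gap, with clearance at both ends. Lowering the last centimetre.

>>> carry_out(deltas=[[0,0,0,0,0,0.3,5],[0,0,0,0,0,0.6,5],[0,0,0,0,0,0.8,5],[0,0,0,0,0,0.9,5],[0,0,0,0,0,0.9,5]])

```text
time_s: 6.38
position: [0.5376, -0.0652, 0.128]
orientation: [[1.0, -0.023, -0.001], [-0.023, -1.0, -0.001], [-0.001, 0.001, -1.0]]
wrist_force: [-2.7, 1.0, 4.1]
grip_width: 0.0618
```

Run:
```python
from h import *
delta([.5378,-.066,.1265],-1.5)
```

```text
t 6.38 pos [ 0.5376 -0.0652  0.128 ] yaw -1.35 F [-2.6975  0.9993  4.0691] w 0.0618
rot [0.04 0.04 0.15] shift [0.02 0.08 0.15]
```

>>> carry_out(deltas=[[0,0,0,0,0,0,7],[0,0,0,0,0,0,8],[0,0,0,0,0,0,8.4],[0,0,0,0,0,0,8.4],[0,0,0,0,0,0,8.4]])

```text
time_s: 6.8
position: [0.538, -0.0653, 0.1274]
orientation: [[1.0, -0.024, 0.0], [-0.024, -1.0, 0.0], [0.0, -0.0, -1.0]]
wrist_force: [-0.7, -0.6, -0.2]
grip_width: 0.0823
```

>>> carry_out(deltas=[[0,0,0,0,0,0,8.4],[0,0,0,0,0,-1,8.4],[0,0,0,0,0,-4,8.4],[0,0,0,0,0,-8,8.4],[0,0,0,0,0,-12,8.4]])

```text
time_s: 7.22
position: [0.5371, -0.065, 0.2488]
orientation: [[1.0, -0.023, -0.002], [-0.023, -1.0, 0.001], [-0.002, -0.001, -1.0]]
wrist_force: [0.5, -1.0, -0.9]
grip_width: 0.0842
```

Run:
```python
from h import *
import pickle
delta([.5378,-.066,.32],-1.5)
c=cams.calibration('wrist');im=cams.snapshot('wrist'); cv2.imwrite('pics/w6.png',im[:,:,::-1]);pickle.dump(c,open('w6.pkl','wb'))
im=cams.snapshot('scene'); cv2.imwrite('pics/s6.png',im[:,:,::-1]);crop(cv2.imread('pics/s6.png'),255,110,405,230,5,'pics/s6c.png')
```

```text
t 7.22 pos [ 0.5371 -0.065   0.2488] yaw -1.33 F [ 0.5003 -1.0229 -0.8721] w 0.0842
rot [-0.04  0.11  0.17] shift [ 0.06  0.09 -7.12]
```

View pics/w6.png

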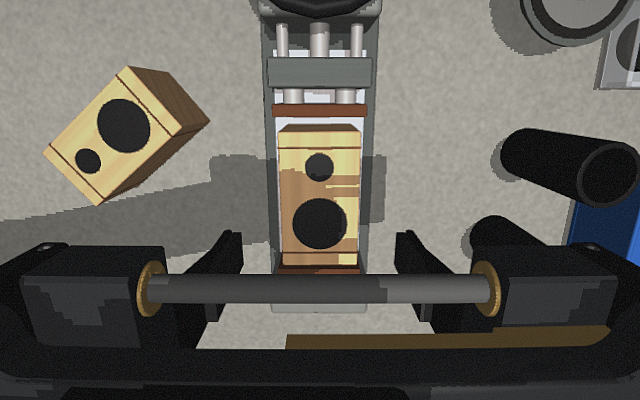

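View pics/s6c.png

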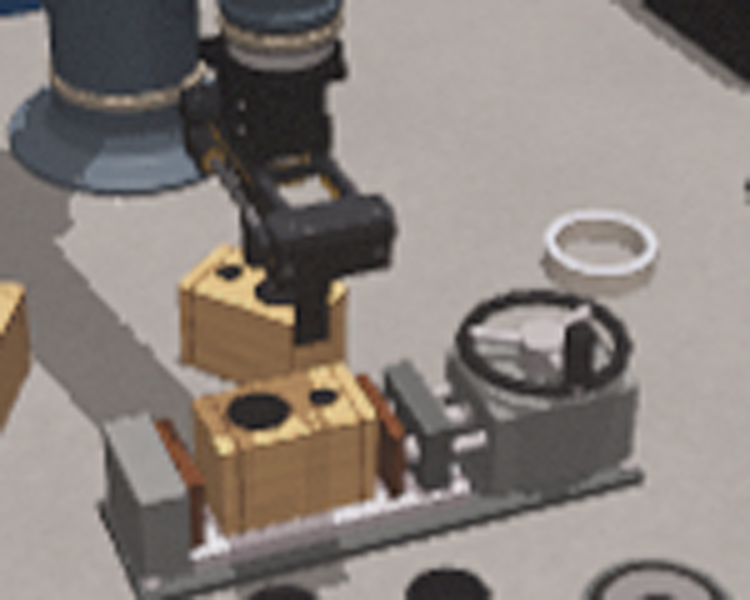

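View first.

Cabinet is flat on the bed, released, clear of facing and pad. Now look at the wheel from closer.

Run:
```python
from h import *
delta([.555,.06,.30],-1.5)
import pickle; c=pickle.load(open('w6.pkl','rb'))
P=px2w(c,[(278,133),(361,133),(361,266),(280,266)],.1);print(P,P.mean(0))
```

```text
t 7.32 pos [ 0.5415 -0.0647  0.2548] yaw -1.36 F [ 0.3545 -0.6062 -0.0264] w 0.0843
rot [ 0.07 -0.8   0.14] shift [  1.12 -12.5   -4.52]
[[ 0.5088 -0.0103  0.1   ]
 [ 0.57   -0.0117  0.1   ]
 [ 0.5718 -0.1215  0.1   ]
 [ 0.5041 -0.12    0.1   ]] [ 0.5387 -0.0659  0.1   ]
```

>>> carry_out(deltas=[[0,0,0,0.5,-3,-2,5],[0,0,0,1,-6,-4,5],[0,0,0,1.3,-9,-5,5],[0,0,0,1.7,-11.5,-5,5],[0,0,0,1.7,-12.5,-5,5]])

```text
time_s: 7.73
position: [0.5579, 0.0639, 0.2987]
orientation: [[1.0, -0.018, 0.003], [-0.018, -1.0, 0.003], [0.003, -0.003, -1.0]]
wrist_force: [0.8, 0.5, -0.2]
grip_width: 0.0587
```

>>> carry_out(deltas=[[0,0,0,0,0,0,5],[0,0,0,0,0,0,5],[0,0,0,0,0,0,5],[0,0,0,0,0,0,5],[0,0,0,0,0,0,5]])

```text
time_s: 8.15
position: [0.5577, 0.0574, 0.297]
orientation: [[1.0, -0.027, -0.001], [-0.027, -1.0, -0.001], [-0.001, 0.001, -1.0]]
wrist_force: [-1.4, 0.0, -0.1]
grip_width: 0.0498
```

Run:
```python
from h import *
import pickle
delta([.555,.06,.30],-1.5)
c=cams.calibration('wrist');im=cams.snapshot('wrist'); cv2.imwrite('pics/w7.png',im[:,:,::-1]);pickle.dump(c,open('w7.pkl','wb'))
crop(cv2.imread('pics/w7.png'),190,0,450,190,3,'pics/w7c.png')
print('cam',-np.array(c['R']).T@c['t'])
```

```text
t 8.15 pos [0.5577 0.0574 0.297 ] yaw -1.52 F [-1.3534  0.0486 -0.0724] w 0.0498
rot [ 0.05  0.04 -0.02] shift [-0.27 -0.25 -0.3 ]
cam [0.5603 0.1376 0.3898]
```

View pics/w7c.png

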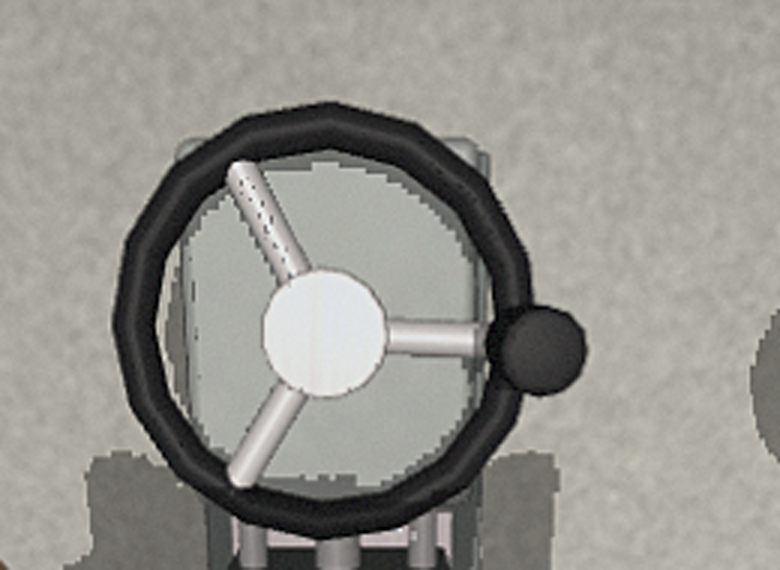

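Run:
```python
from h import *
import pickle; c=pickle.load(open('w7.pkl','rb'))
f=lambda P:np.array(P)/3+[190,0]-.33
P=px2w(c,f([(113,328),(531,328),(321,102),(326,539)]),.103);print(P,'rim centre',[P[:2,0].mean(),P[2:,1].mean()])
print('hub',px2w(c,f([(325,332)]),.109),px2w(c,f([(325,332)]),.116))
print('knob',px2w(c,f([(541,350)]),.153)); print('knob',px2w(c,f([(496,350),(587,350)]),.153))
a=np.radians(-1.5); print('pred axis', .5378+.19*np.sin(-a),-.064+.19)
```

```text
[[0.4817 0.1289 0.103 ]
 [0.6013 0.1257 0.103 ]
 [0.5438 0.1864 0.103 ]
 [0.54   0.0651 0.103 ]] rim centre [np.float64(0.5414823357150781), np.float64(0.12573463359402767)]
hub [[0.5427 0.1263 0.109 ]] [[0.5432 0.1266 0.116 ]]
knob [[0.5966 0.1226 0.153 ]]
knob [[0.5859 0.1229 0.153 ]
 [0.6075 0.1224 0.153 ]]
pred axis 0.5427736201784958 0.126
```

Run:
```python
from h import *
delta([.597,.1228,.187],-1.5)
```

```text
t 8.2 pos [0.5577 0.0578 0.2971] yaw -1.49 F [-0.5168 -0.4972  0.3942] w 0.0498
rot [0.03 0.03 0.01] shift [ 3.77 -6.61 11.  ]
```

>>> carry_out(deltas=[[0,0,0,1.3,-2.2,1,4],[0,0,0,2.6,-4.5,3,4],[0,0,0,3.8,-6.6,5,4],[0,0,0,3.8,-6.6,5,4],[0,0,0,3.8,-6.6,5,4]])

```text
time_s: 8.62
position: [0.5968, 0.1248, 0.2459]
orientation: [[1.0, -0.022, -0.003], [-0.022, -1.0, -0.0], [-0.003, 0.0, -1.0]]
wrist_force: [-0.2, -0.8, 0.0]
grip_width: 0.0405
```

>>> carry_out(deltas=[[0,0,0,0,0,0,4],[0,0,0,0,0,0,4],[0,0,0,0,0,0,4],[0,0,0,0,0,0,4],[0,0,0,0,0,0,4]])

```text
time_s: 9.03
position: [0.5974, 0.1236, 0.2481]
orientation: [[1.0, -0.025, 0.001], [-0.025, -1.0, -0.0], [0.001, 0.0, -1.0]]
wrist_force: [-0.3, 0.4, -0.3]
grip_width: 0.0396
```

Run:
```python
from h import *
delta([.597,.1228,.187],-1.5)
c=cams.calibration('wrist');im=cams.snapshot('wrist'); cv2.imwrite('pics/w8.png',im[:,:,::-1])
```

```text
t 9.03 pos [0.5974 0.1236 0.2481] yaw -1.42 F [-0.3014  0.3774 -0.2915] w 0.0396
rot [ 0.02 -0.07  0.08] shift [-0.05  0.08  6.11]
```

View pics/w8.png

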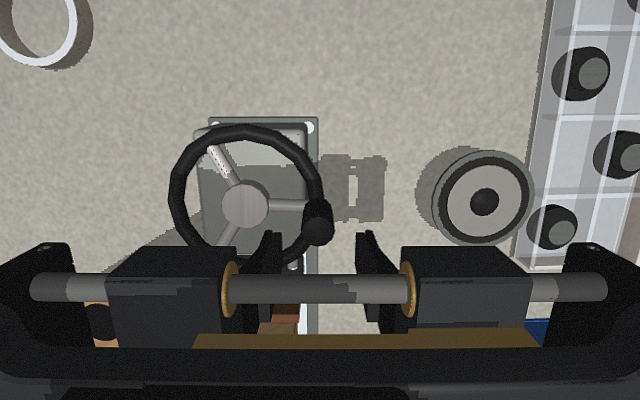

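>>> carry_out(deltas=[[0,0,0,0,0.1,2,4],[0,0,0,0,0.1,4,4],[0,0,0,0,0.1,5.5,4],[0,0,0,0,0.1,6,4],[0,0,0,0,0.1,6,4]])

```text
time_s: 9.5
position: [0.5965, 0.1229, 0.1862]
orientation: [[1.0, -0.024, -0.003], [-0.024, -1.0, -0.001], [-0.003, 0.001, -1.0]]
wrist_force: [0.6, 0.9, -0.1]
grip_width: 0.0405
```

>>> carry_out(deltas=[[0,0,0,0,0,0,1.5],[0,0,0,0,0,0,1.5],[0,0,0,0,0,0,1.5],[0,0,0,0,0,0,1.5],[0,0,0,0,0,0,1.5]])

```text
time_s: 9.92
position: [0.5971, 0.1236, 0.1884]
orientation: [[1.0, -0.024, 0.0], [-0.024, -1.0, -0.0], [0.0, 0.0, -1.0]]
wrist_force: [-3.1, -0.9, 4.7]
grip_width: 0.0208
```

>>> carry_out(deltas=[[0,0,0,0,0,0,1.5],[0,0,0,0,0,0,1.5],[0,0,0,0,0,0,1.5],[0,0,0,0,0,0,1.5],[0,0,0,0,0,0,1.5]])

```text
time_s: 10.33
position: [0.5971, 0.1236, 0.1884]
orientation: [[1.0, -0.024, 0.0], [-0.024, -1.0, -0.0], [0.0, 0.0, -1.0]]
wrist_force: [-4.0, 0.5, 6.4]
grip_width: 0.0214
```

Run:
```python
from h import *
delta([.597,.1228,.187],-1.5)
```

```text
t 10.33 pos [0.5971 0.1236 0.1884] yaw -1.35 F [-3.9509  0.5021  6.4472] w 0.0214
rot [ 0.02 -0.01  0.15] shift [-0.01  0.08  0.14]
```

```bash
cat > wind.py <<'E'
import sys
from h import *
C=np.array([.5424,.126]); p0=np.array([.5971,.1236]); a=np.radians(-1.35)
X=np.array([np.cos(a),np.sin(a)]); Y=np.array([np.sin(a),-np.cos(a)])
th0=np.arctan2(*(p0-C)[::-1]); r=.055
P=lambda f: (p0 if f==0 else C+r*np.array([np.cos(th0-f),np.sin(th0-f)]))
def state(f):
    o=get_obs(); d=o['position'][:2]-C; th=np.arctan2(d[1],d[0]); w=(th0-th)%(2*np.pi)
    tg=np.array([np.sin(th),-np.cos(th)]); F=o['wrist_force'][:2]
    print('t %.2f meas phi %.3f r %.4f cmd %.3f z %.4f push(against) %.2f radial %.2f Fz %.1f w %.4f'%(o['time_s'],w,np.hypot(*d),f,o['position'][2],-F@tg,F@d/np.hypot(*d),o['wrist_force'][2],o['grip_width']))
a0=float(sys.argv[1]); state(a0)
print([[0,0,0,round(float((P(f)-P(a0))@X)*100,2),round(float((P(f)-P(a0))@Y)*100,2),0,1.5] for f in map(float,sys.argv[2:])])
E
python3 wind.py 0 .2 .4 .6 .8 1.0; python3 wind.py 1 1.2 1.4 1.6 1.8 2.0;python3 wind.py 2 2.2 2.4 2.6 2.8 3.0
```

```text
t 10.33 meas phi 0.000 r 0.0547 cmd 0.000 z 0.1884 push(against) 0.33 radial -3.97 Fz 6.4 w 0.0214
[[0, 0, 0, -0.11, 1.09, 0, 1.5], [0, 0, 0, -0.45, 2.13, 0, 1.5], [0, 0, 0, -1.0, 3.09, 0, 1.5], [0, 0, 0, -1.72, 3.91, 0, 1.5], [0, 0, 0, -2.6, 4.58, 0, 1.5]]
t 10.33 meas phi 0.000 r 0.0547 cmd 1.000 z 0.1884 push(against) 0.33 radial -3.97 Fz 6.4 w 0.0214
[[0, 0, 0, -0.99, 0.48, 0, 1.5], [0, 0, 0, -2.05, 0.75, 0, 1.5], [0, 0, 0, -3.15, 0.81, 0, 1.5], [0, 0, 0, -4.24, 0.64, 0, 1.5], [0, 0, 0, -5.27, 0.27, 0, 1.5]]
t 10.33 meas phi 0.000 r 0.0547 cmd 2.000 z 0.1884 push(against) 0.33 radial -3.97 Fz 6.4 w 0.0214
[[0, 0, 0, -0.94, -0.57, 0, 1.5], [0, 0, 0, -1.74, -1.32, 0, 1.5], [0, 0, 0, -2.38, -2.21, 0, 1.5], [0, 0, 0, -2.83, -3.22, 0, 1.5], [0, 0, 0, -3.07, -4.29, 0, 1.5]]
```

>>> carry_out(deltas=[[0,0,0,-0.11,1.09,0,1.5],[0,0,0,-0.45,2.13,0,1.5],[0,0,0,-1.0,3.09,0,1.5],[0,0,0,-1.72,3.91,0,1.5],[0,0,0,-2.6,4.58,0,1.5]])

```text
time_s: 10.75
position: [0.5728, 0.0815, 0.1885]
orientation: [[1.0, -0.022, 0.009], [-0.022, -1.0, 0.007], [0.009, -0.007, -1.0]]
wrist_force: [5.6, 7.2, -3.1]
grip_width: 0.0214
```

```bash
python3 wind.py 1 1.2 1.4 1.6 1.8 2.0
```

```text
t 10.75 meas phi 0.927 r 0.0539 cmd 1.000 z 0.1885 push(against) 8.72 radial -2.76 Fz -3.1 w 0.0214
[[0, 0, 0, -0.99, 0.48, 0, 1.5], [0, 0, 0, -2.05, 0.75, 0, 1.5], [0, 0, 0, -3.15, 0.81, 0, 1.5], [0, 0, 0, -4.24, 0.64, 0, 1.5], [0, 0, 0, -5.27, 0.27, 0, 1.5]]
```

>>> carry_out(deltas=[[0,0,0,-0.99,0.48,0,1.5],[0,0,0,-2.05,0.75,0,1.5],[0,0,0,-3.15,0.81,0,1.5],[0,0,0,-4.24,0.64,0,1.5],[0,0,0,-5.27,0.27,0,1.5]])

```text
time_s: 11.17
position: [0.5212, 0.076, 0.1885]
orientation: [[1.0, -0.025, 0.011], [-0.025, -1.0, 0.001], [0.011, -0.002, -1.0]]
wrist_force: [9.7, -1.5, -4.7]
grip_width: 0.0211
```

>>> carry_out(deltas=[[0,0,0,-0.94,-0.57,0,1.5],[0,0,0,-1.74,-1.32,0,1.5],[0,0,0,-2.38,-2.21,0,1.5],[0,0,0,-2.83,-3.22,0,1.5],[0,0,0,-3.07,-4.29,0,1.5]])

```text
time_s: 11.58
position: [0.4885, 0.1159, 0.1883]
orientation: [[1.0, -0.027, 0.001], [-0.027, -1.0, -0.008], [0.001, 0.008, -1.0]]
wrist_force: [-1.9, -12.0, 10.6]
grip_width: 0.0216
```

```bash
python3 wind.py 3 3.1 3.2 3.3 3.4 3.5
python3 - <<'E'
from h import *
im=cams.snapshot('scene'); cv2.imwrite('pics/s9.png',im[:,:,::-1]);crop(cv2.imread('pics/s9.png'),255,110,405,230,5,'pics/s9c.png')
E
```

```text
t 11.58 meas phi 2.913 r 0.0549 cmd 3.000 z 0.1883 push(against) 11.48 radial 4.04 Fz 10.6 w 0.0216
[[0, 0, 0, -0.04, -0.55, 0, 1.5], [0, 0, 0, -0.02, -1.1, 0, 1.5], [0, 0, 0, 0.05, -1.64, 0, 1.5], [0, 0, 0, 0.17, -2.18, 0, 1.5], [0, 0, 0, 0.35, -2.7, 0, 1.5]]
```

View pics/s9c.png

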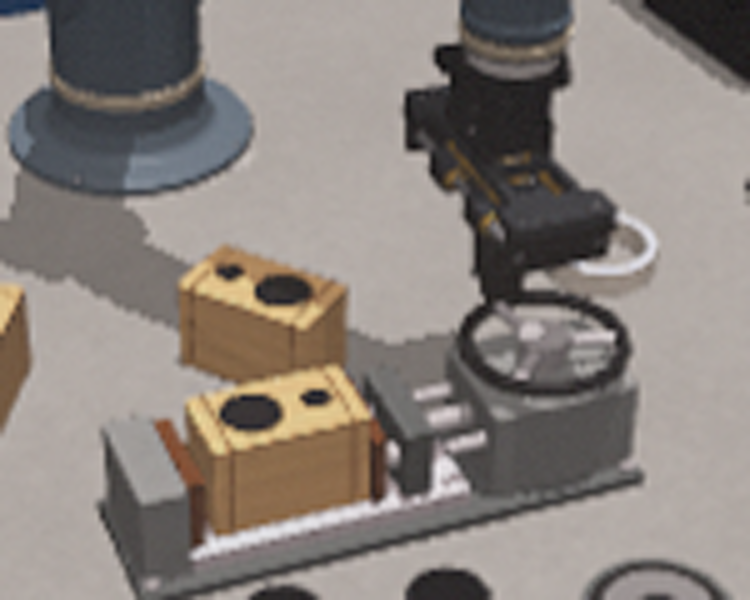

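>>> carry_out(deltas=[[0,0,0,-0.04,-0.55,0,1.5],[0,0,0,-0.02,-1.1,0,1.5],[0,0,0,0.05,-1.64,0,1.5],[0,0,0,0.17,-2.18,0,1.5],[0,0,0,0.35,-2.7,0,1.5]])

```text
time_s: 12.05
position: [0.4902, 0.1444, 0.1882]
orientation: [[1.0, -0.026, -0.005], [-0.026, -1.0, -0.007], [-0.005, 0.007, -1.0]]
wrist_force: [-10.2, -7.8, 16.2]
grip_width: 0.0211
```

```bash
python3 wind.py 3.5 3.6 3.7 3.8 3.9 3.9
```

```text
t 12.05 meas phi 3.436 r 0.0554 cmd 3.500 z 0.1882 push(against) 10.74 radial 7.04 Fz 16.2 w 0.0211
[[0, 0, 0, 0.23, -0.5, 0, 1.5], [0, 0, 0, 0.51, -0.97, 0, 1.5], [0, 0, 0, 0.83, -1.42, 0, 1.5], [0, 0, 0, 1.2, -1.83, 0, 1.5], [0, 0, 0, 1.2, -1.83, 0, 1.5]]
```

>>> carry_out(deltas=[[0,0,0,0.23,-0.5,0,1.5],[0,0,0,0.51,-0.97,0,1.5],[0,0,0,0.83,-1.42,0,1.5],[0,0,0,1.2,-1.83,0,1.5],[0,0,0,1.2,-1.83,0,1.5]])

```text
time_s: 12.47
position: [0.5028, 0.1655, 0.1883]
orientation: [[1.0, -0.023, -0.004], [-0.023, -1.0, -0.002], [-0.004, 0.002, -1.0]]
wrist_force: [-7.7, -1.9, 12.5]
grip_width: 0.0214
```

```bash
python3 wind.py 3.9 4.0 4.1 4.2 4.2 4.2
python3 - <<'E'
from h import *
im=cams.snapshot('scene'); cv2.imwrite('pics/s10.png',im[:,:,::-1]);crop(cv2.imread('pics/s10.png'),255,110,405,230,5,'pics/s10c.png')
E
```

```text
t 12.47 meas phi 3.881 r 0.0559 cmd 3.900 z 0.1883 push(against) 6.79 radial 4.10 Fz 12.5 w 0.0214
[[0, 0, 0, 0.41, -0.37, 0, 1.5], [0, 0, 0, 0.85, -0.7, 0, 1.5], [0, 0, 0, 1.32, -0.98, 0, 1.5], [0, 0, 0, 1.32, -0.98, 0, 1.5], [0, 0, 0, 1.32, -0.98, 0, 1.5]]
```

View pics/s10c.png

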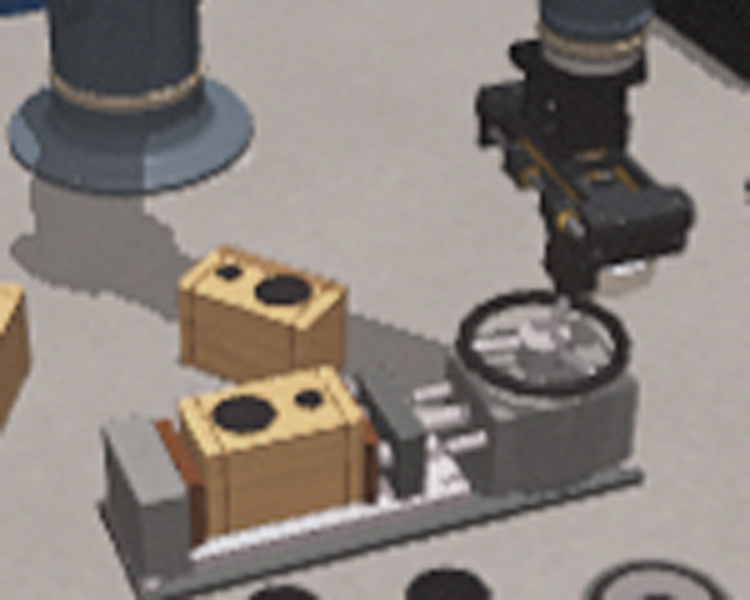

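>>> carry_out(deltas=[[0,0,0,0.41,-0.37,0,1.5],[0,0,0,0.85,-0.7,0,1.5],[0,0,0,1.32,-0.98,0,1.5],[0,0,0,1.32,-0.98,0,1.5],[0,0,0,1.32,-0.98,0,1.5]])

```text
time_s: 12.93
position: [0.5162, 0.1757, 0.1883]
orientation: [[1.0, -0.023, -0.003], [-0.023, -1.0, -0.0], [-0.003, 0.0, -1.0]]
wrist_force: [-7.4, 0.8, 9.2]
grip_width: 0.0212
```

```bash
python3 wind.py 4.2 4.25 4.3 4.35 4.35 4.35
```

```text
t 12.93 meas phi 4.183 r 0.0561 cmd 4.200 z 0.1883 push(against) 6.13 radial 4.16 Fz 9.2 w 0.0212
[[0, 0, 0, 0.25, -0.12, 0, 1.5], [0, 0, 0, 0.5, -0.24, 0, 1.5], [0, 0, 0, 0.75, -0.33, 0, 1.5], [0, 0, 0, 0.75, -0.33, 0, 1.5], [0, 0, 0, 0.75, -0.33, 0, 1.5]]
```

>>> carry_out(deltas=[[0,0,0,0.25,-0.12,0,1.5],[0,0,0,0.5,-0.24,0,1.5],[0,0,0,0.75,-0.33,0,1.5],[0,0,0,0.75,-0.33,0,1.5],[0,0,0,0.75,-0.33,0,1.5]])

```text
time_s: 13.35
position: [0.5233, 0.1788, 0.1883]
orientation: [[1.0, -0.023, -0.004], [-0.023, -1.0, -0.001], [-0.004, 0.001, -1.0]]
wrist_force: [-8.3, -0.7, 11.1]
grip_width: 0.0212
```

```bash
python3 wind.py 4.35 4.4 4.45 4.5 4.5 4.5
python3 - <<'E'
from h import *
im=cams.snapshot('scene'); cv2.imwrite('pics/s11.png',im[:,:,::-1]);crop(cv2.imread('pics/s11.png'),255,150,375,230,6,'pics/s11c.png')
E
```

```text
t 13.35 meas phi 4.321 r 0.0562 cmd 4.350 z 0.1883 push(against) 8.05 radial 2.16 Fz 11.1 w 0.0212
[[0, 0, 0, 0.26, -0.09, 0, 1.5], [0, 0, 0, 0.53, -0.16, 0, 1.5], [0, 0, 0, 0.79, -0.22, 0, 1.5], [0, 0, 0, 0.79, -0.22, 0, 1.5], [0, 0, 0, 0.79, -0.22, 0, 1.5]]
```

View pics/s11c.png

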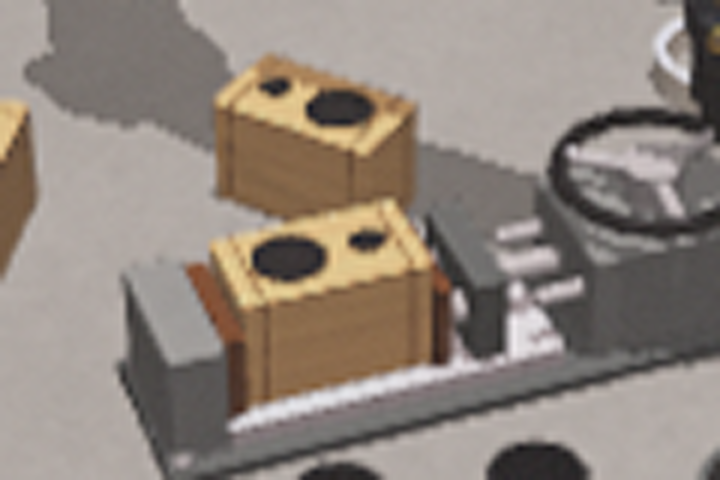

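>>> carry_out(deltas=[[0,0,0,0.26,-0.09,0,1.5],[0,0,0,0.53,-0.16,0,1.5],[0,0,0,0.79,-0.22,0,1.5],[0,0,0,0.79,-0.22,0,1.5],[0,0,0,0.79,-0.22,0,1.5]])

```text
time_s: 13.82
position: [0.5313, 0.1811, 0.1883]
orientation: [[1.0, -0.023, -0.004], [-0.023, -1.0, -0.0], [-0.004, 0.0, -1.0]]
wrist_force: [-7.5, 0.4, 10.5]
grip_width: 0.0211
```

```bash
python3 wind.py 4.5 4.55 4.6 4.65 4.65 4.65
```

```text
t 13.82 meas phi 4.469 r 0.0562 cmd 4.500 z 0.1883 push(against) 7.31 radial 1.84 Fz 10.5 w 0.0211
[[0, 0, 0, 0.27, -0.05, 0, 1.5], [0, 0, 0, 0.54, -0.08, 0, 1.5], [0, 0, 0, 0.82, -0.1, 0, 1.5], [0, 0, 0, 0.82, -0.1, 0, 1.5], [0, 0, 0, 0.82, -0.1, 0, 1.5]]
```

>>> carry_out(deltas=[[0,0,0,0.27,-0.05,0,1.5],[0,0,0,0.54,-0.08,0,1.5],[0,0,0,0.82,-0.1,0,1.5],[0,0,0,0.82,-0.1,0,1.5],[0,0,0,0.82,-0.1,0,1.5]])

```text
time_s: 14.23
position: [0.5392, 0.1822, 0.1883]
orientation: [[1.0, -0.022, -0.004], [-0.022, -1.0, 0.0], [-0.004, -0.0, -1.0]]
wrist_force: [-8.8, 0.9, 10.8]
grip_width: 0.0211
```

```bash
python3 wind.py 4.65 4.7 4.75 4.8 4.8 4.8
```

```text
t 14.23 meas phi 4.612 r 0.0562 cmd 4.650 z 0.1883 push(against) 8.77 radial 1.35 Fz 10.8 w 0.0211
[[0, 0, 0, 0.27, -0.0, 0, 1.5], [0, 0, 0, 0.55, 0.0, 0, 1.5], [0, 0, 0, 0.82, 0.03, 0, 1.5], [0, 0, 0, 0.82, 0.03, 0, 1.5], [0, 0, 0, 0.82, 0.03, 0, 1.5]]
```

>>> carry_out(deltas=[[0,0,0,0.27,0,0,1.5],[0,0,0,0.55,0,0,1.5],[0,0,0,0.82,0.03,0,1.5],[0,0,0,0.82,0.03,0,1.5],[0,0,0,0.82,0.03,0,1.5]])

```text
time_s: 14.65
position: [0.5469, 0.1821, 0.1883]
orientation: [[1.0, -0.022, -0.005], [-0.022, -1.0, 0.0], [-0.005, -0.0, -1.0]]
wrist_force: [-10.0, 1.7, 10.3]
grip_width: 0.0212
```

```bash
python3 wind.py 4.8 4.85 4.9 4.95 4.95 4.95
python3 - <<'E'
from h import *
for n,b in (('scene',(255,150,375,230)),('top',(245,165,445,295))):
    im=cams.snapshot(n); cv2.imwrite(f'pics/{n}12.png',im[:,:,::-1]);crop(cv2.imread(f'pics/{n}12.png'),*b,6 if n=='scene' else 4,f'pics/{n}12c.png')
E
```

```text
t 14.65 meas phi 4.749 r 0.0563 cmd 4.800 z 0.1883 push(against) 10.14 radial 0.85 Fz 10.3 w 0.0212
[[0, 0, 0, 0.27, 0.04, 0, 1.5], [0, 0, 0, 0.54, 0.09, 0, 1.5], [0, 0, 0, 0.81, 0.15, 0, 1.5], [0, 0, 0, 0.81, 0.15, 0, 1.5], [0, 0, 0, 0.81, 0.15, 0, 1.5]]
```

View pics/scene12c.png

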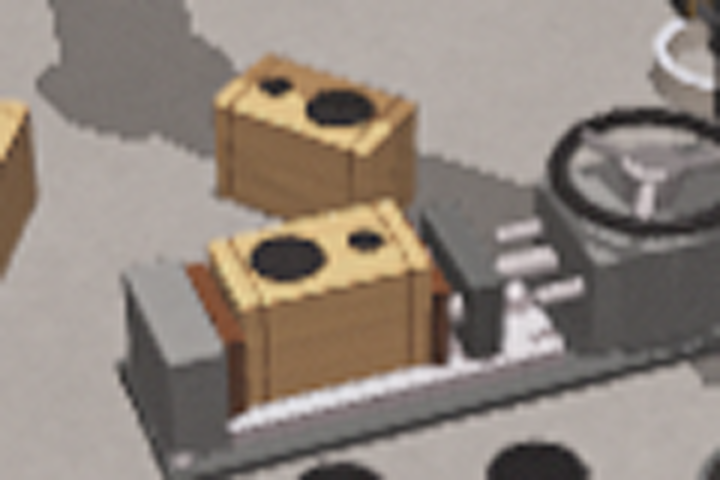

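View pics/top12c.png

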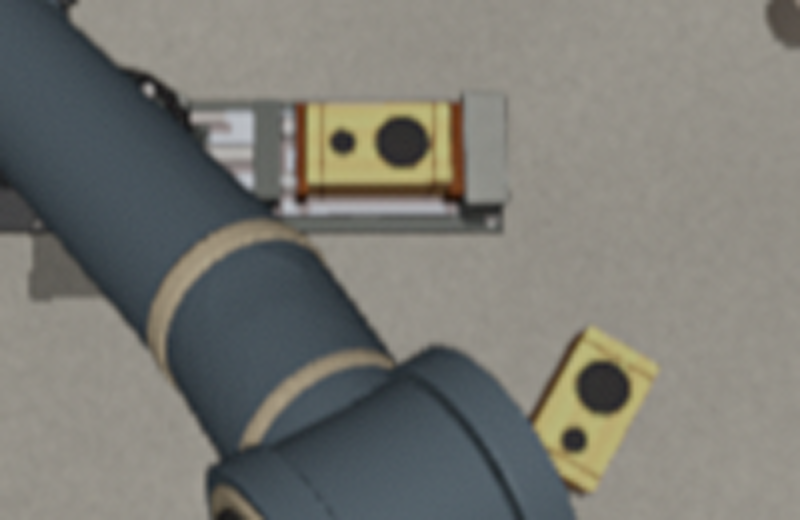

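>>> carry_out(deltas=[[0,0,0,0.27,0.04,0,1.5],[0,0,0,0.54,0.09,0,1.5],[0,0,0,0.81,0.15,0,1.5],[0,0,0,0.81,0.15,0,1.5],[0,0,0,0.81,0.15,0,1.5]])

```text
time_s: 15.17
position: [0.5545, 0.1809, 0.1883]
orientation: [[1.0, -0.022, -0.006], [-0.022, -1.0, 0.001], [-0.006, -0.001, -1.0]]
wrist_force: [-11.8, 1.8, 11.2]
grip_width: 0.0209
```

```bash
python3 wind.py 4.95 5.0 5.05 5.1 5.1 5.1
```

```text
t 15.17 meas phi 4.885 r 0.0562 cmd 4.950 z 0.1883 push(against) 11.87 radial -0.75 Fz 11.2 w 0.0209
[[0, 0, 0, 0.26, 0.08, 0, 1.5], [0, 0, 0, 0.52, 0.17, 0, 1.5], [0, 0, 0, 0.78, 0.27, 0, 1.5], [0, 0, 0, 0.78, 0.27, 0, 1.5], [0, 0, 0, 0.78, 0.27, 0, 1.5]]
```

>>> carry_out(deltas=[[0,0,0,0.18,0.06,0,1.5],[0,0,0,0.36,0.12,0,1.5],[0,0,0,0.55,0.18,0,1.5],[0,0,0,0.55,0.18,0,1.5],[0,0,0,0.55,0.18,0,1.5]])

```text
time_s: 15.58
position: [0.5593, 0.1796, 0.1883]
orientation: [[1.0, -0.021, -0.007], [-0.021, -1.0, 0.002], [-0.007, -0.001, -1.0]]
wrist_force: [-12.1, 2.6, 10.7]
grip_width: 0.0213
```

```bash
python3 wind.py 5.055 5.1
```

```text
t 15.58 meas phi 4.974 r 0.0562 cmd 5.055 z 0.1883 push(against) 12.31 radial -1.14 Fz 10.7 w 0.0213
[[0, 0, 0, 0.23, 0.09, 0, 1.5]]
```

>>> carry_out(deltas=[[0,0,0,0.1,0.04,0,1.5],[0,0,0,0.2,0.08,0,1.5],[0,0,0,0.28,0.1,0,1.5],[0,0,0,0.28,0.1,0,1.5],[0,0,0,0.28,0.1,0,1.5]])

```text
time_s: 16.0
position: [0.5616, 0.1788, 0.1883]
orientation: [[1.0, -0.021, -0.008], [-0.021, -1.0, 0.002], [-0.008, -0.002, -1.0]]
wrist_force: [-12.6, 2.7, 12.5]
grip_width: 0.0215
```

```bash
python3 wind.py 5.11 5.15
```

```text
t 16.00 meas phi 5.017 r 0.0562 cmd 5.110 z 0.1883 push(against) 12.79 radial -1.77 Fz 12.5 w 0.0215
[[0, 0, 0, 0.2, 0.09, 0, 1.5]]
```

>>> carry_out(deltas=[[0,0,0,-0.1,-0.04,0,1.5],[0,0,0,-0.2,-0.08,0,1.5],[0,0,0,-0.3,-0.12,0,1.5],[0,0,0,-0.3,-0.12,0,1.5],[0,0,0,-0.3,-0.12,0,1.5]])

```text
time_s: 16.42
position: [0.5611, 0.1789, 0.1883]
orientation: [[1.0, -0.022, -0.003], [-0.022, -1.0, 0.002], [-0.003, -0.002, -1.0]]
wrist_force: [-5.8, 2.3, 8.1]
grip_width: 0.0214
```

```bash
python3 wind.py 5.055 5.1
```

```text
t 16.42 meas phi 5.008 r 0.0561 cmd 5.055 z 0.1883 push(against) 6.20 radial 0.20 Fz 8.1 w 0.0214
[[0, 0, 0, 0.23, 0.09, 0, 1.5]]
```

Another 3 mm back brings the push to about zero; then open.

>>> carry_out(deltas=[[0,0,0,-0.1,-0.04,0,1.5],[0,0,0,-0.2,-0.08,0,1.5],[0,0,0,-0.26,-0.1,0,1.5],[0,0,0,-0.26,-0.1,0,1.5],[0,0,0,-0.26,-0.1,0,1.5]])

```text
time_s: 16.83
position: [0.5607, 0.1789, 0.1884]
orientation: [[1.0, -0.023, 0.002], [-0.023, -1.0, 0.002], [0.001, -0.002, -1.0]]
wrist_force: [-1.5, 1.2, 7.3]
grip_width: 0.0209
```

```bash
python3 wind.py 5.0 5.1
```

```text
t 16.83 meas phi 5.002 r 0.0560 cmd 5.000 z 0.1884 push(against) 1.77 radial 0.61 Fz 7.3 w 0.0209
[[0, 0, 0, 0.51, 0.19, 0, 1.5]]
```

>>> carry_out(deltas=[[0,0,0,0,0,0,3],[0,0,0,0,0,0,4],[0,0,0,0,0,0,4],[0,0,0,0,0,0,4],[0,0,0,0,0,0,4]])

```text
time_s: 17.25
position: [0.5605, 0.1774, 0.187]
orientation: [[1.0, -0.024, -0.0], [-0.024, -1.0, -0.0], [-0.0, 0.0, -1.0]]
wrist_force: [-0.5, -0.0, -0.4]
grip_width: 0.0387
```

>>> carry_out(deltas=[[0,0,0,0,0,-1,4],[0,0,0,0,0,-3,4],[0,0,0,0,0,-6,4],[0,0,0,0,0,-9,4],[0,0,0,0,0,-11,4]])

```text
time_s: 17.67
position: [0.561, 0.1785, 0.301]
orientation: [[1.0, -0.023, 0.004], [-0.024, -1.0, 0.001], [0.004, -0.001, -1.0]]
wrist_force: [1.0, 0.1, 0.0]
grip_width: 0.0399
```

Run:
```python
from h import *
import pickle
delta([.5378,-.066,.32],-1.5)
c=cams.calibration('wrist');im=cams.snapshot('wrist'); cv2.imwrite('pics/w13.png',im[:,:,::-1]);pickle.dump(c,open('w13.pkl','wb'))
im=cams.snapshot('scene'); cv2.imwrite('pics/s13.png',im[:,:,::-1])
```

```text
t 17.67 pos [0.561  0.1785 0.301 ] yaw -1.35 F [0.9605 0.0999 0.0449] w 0.0399
rot [-0.08 -0.21  0.15] shift [-1.74 24.49 -1.94]
```

View pics/w13.png

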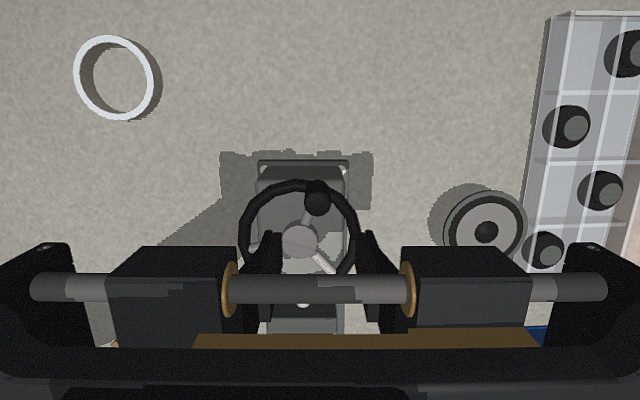

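View pics/s13.png

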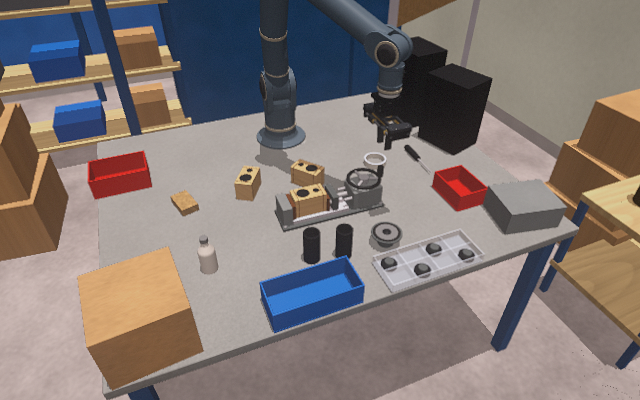

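Everything else stands as it did. One look straight down at the clamped cabinet before handing in.

>>> carry_out(deltas=[[0,0,0,-0.5,4,0,4],[0,0,0,-1,8,0,4],[0,0,0,-1.5,12,0,4],[0,0,0,-2,16,0,4],[0,0,0,-2,20,0,4]])

```text
time_s: 18.18
position: [0.5341, -0.0234, 0.297]
orientation: [[1.0, -0.023, -0.002], [-0.023, -1.0, -0.001], [-0.001, 0.001, -1.0]]
wrist_force: [0.0, 0.3, -0.1]
grip_width: 0.0398
```

>>> carry_out(deltas=[[0,0,0,0,2,0,4],[0,0,0,0,4,0,4],[0,0,0,0,4,0,4],[0,0,0,0,4,0,4],[0,0,0,0,4,0,4]])

```text
time_s: 18.6
position: [0.5346, -0.0604, 0.2972]
orientation: [[1.0, -0.022, -0.0], [-0.022, -1.0, 0.001], [-0.0, -0.001, -1.0]]
wrist_force: [-1.2, 0.1, -0.3]
grip_width: 0.0399
```

Run:
```python
from h import *
import pickle
c=cams.calibration('wrist');im=cams.snapshot('wrist'); cv2.imwrite('pics/w14.png',im[:,:,::-1]);pickle.dump(c,open('w14.pkl','wb'))
crop(cv2.imread('pics/w14.png'),230,0,400,270,2.9,'pics/w14c.png')
```

```text
(no output)
```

View pics/w14c.png

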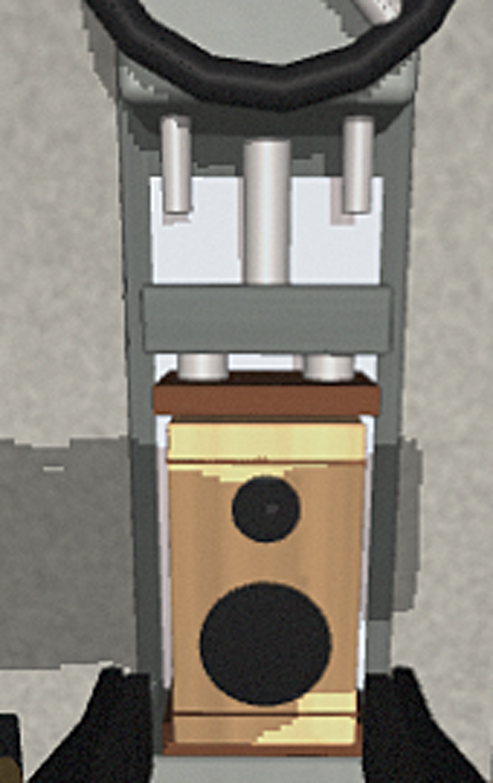

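Run:
```python
from h import *
import pickle
f=lambda P,s,o:(np.array(P)+.5)/s+o-.5
c=pickle.load(open('w14.pkl','rb'));P=px2w(c,f([(265,352),(265,415),(265,376)],2.9,[230,0]),.083);print(P[:,1],P[0,1]-P[1,1],P[0,1]-P[2,1])
c=pickle.load(open('w4.pkl','rb'));P=px2w(c,f([(300,336),(300,461),(300,408)],4,[240,0]),.083);print(P[:,1],P[0,1]-P[1,1],P[0,1]-P[2,1])
```

```text
[-0.0024 -0.0225 -0.0099] 0.020096724869047174 0.007570696580780984
[0.022  0.     0.0095] 0.022016586642181823 0.012549678787016242
```

```bash
python3 -c "
from cell import job
print(job.job_done())"
```

```text
the job is handed in; nothing more can be done
None
```

The cabinet is clamped in the glue press and the job is handed in, at about 19 s of the 61 s allowed. No verdict is reported.

**Placing:** I picked the cabinet farthest to the robot's right, at about (0.480, −0.317). I set it cut-outs up on the bed, centred in the gap, and let go. A picture then showed it lying free of both the facing and the pad.

**Winding:** I wound the crank knob clockwise about 5.0 rad. After each step the push at the knob read about 6 N running free. It then climbed at about 10 N per rad once the cabinet was nipped, and I stopped at 12.8 N, where about 13 N stands for the 14 N wanted. I eased the push to about 2 N before opening the fingers, so letting go would not turn the wheel.

**Last checks:**
- **Cabinet:** the last overhead picture shows it straight, centred and held between pad and facing.
- **Jaw:** the steel block had moved about 24 mm, which agrees with the wheel angle.
- **Bystanders:** they look unmoved in the last scene picture.
- **Pad springs:** this check was rough. Two ways of reading the picture gave about 2 mm and 5 mm of compression, against about 3 mm expected. They show the clamp is loaded but don't confirm the exact force.
- **Force on the knob:** while gripped, the arm also pressed 7 to 16 N vertically on it. That is within limits and went away on release.

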